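# Find which lid fits which spice tub and screw both home

## Robot

A 6-joint arm with a two-finger parallel gripper is mounted at the origin on the work surface. World frame = base frame: x ahead of the robot, y to its left, z up, the work surface at z = 0. Lengths are in m, angles in rad, forces in N, time in s.
With the tool pointing down it reaches from about 0.25 to 0.775 m from the base axis. Payload 4 kg.
Tool frame: the origin (TCP) lies midway between the tips of the shut fingers; the grasp point (between the pads) lies 19 mm behind it; z points along the fingers, y is the line along which they close (so a half turn about z gives the same grasp; the last joint's range is limited). The gripper opens to 94 mm and grips with 3 to 60 N. Pads are 16 mm wide; open, the fingers measure 119 mm over their backs; the gripper's body (75 mm by 177 mm) begins 78 mm behind the grasp point.
Start: joints at [1.075, 0.087, 1.371, -0, 1.684, -0.103], TCP at [0.211, 0.508, 0.206] pointing down, gripper open.
Joint ranges: [-3.1, 3.1], [-0.76, 2.03], [0.27, 2.55], [-1.08, 4.22], [0.17, 2.65], [-2.57, 2.57]. Speed limits (rad/s): [2.79, 2.79, 3.14, 3.14, 3.14, 3.14].

## Interface

Orientations are given as [roll, pitch, yaw] about the fixed x, y, z axes, in that order (R = Rz(yaw) Ry(pitch) Rx(roll)).
In Python, from bench import get_obs, snapshot, close_job gives the robot as it stands. The module is installed in compiled form; this text tells all that it offers.
- The arm moves only by the tool drive_tool, never from a script. Its argument "commands" is a list of rows, each a list of 6 numbers: the shift along the tool's x, y, z in units of 0.04 m (1.0 is 0.04 m), then the turn, a rotation vector about the tool's x, y, z in units of 0.1 rad (1.0 is 0.1 rad). In form: [[dx, dy, dz, wx, wy, wz], ...]. A call has 1 to 20 rows; each row shifts and turns the commanded pose from where the row before left it, along the tool's axes as they then stand; what a row does not reach is not made up. A row lasts 1/8 s, in which the tool goes at most 62.5 mm and 10.7 degrees, less where a joint would pass 70% of its speed; a pose out of reach is approached as far as the arm can. A call with a number of a shift or a turn outside -1 to 1 is refused whole. A call with a gripper value outside its range is refused whole. "gripper" is the closure, from 0 (fully open) to 1 (shut), set as the call begins (left out, the last holds). The fingers move at their own pace and stop on an object; the grip force is fixed at half the most. Time passes only in rows, so rows that do not move let the fingers close. It gives the time, the measured TCP pose, the force, the opening and the grip force at its end, in the units of the state.
- get_obs(): the state, without advancing time (a new reading comes with each control period).
- snapshot(name): name is "side" or "top"; returns a dict with "image" (420x560x3 uint8, blue, green, red), "range_z" (420x560 float32, m along the optical axis (not along the pixel's ray), 0 where there is no reading), "fx", "fy", "cx", "cy" (pixels), "rvec" (rotation vector, rad) and "tvec" (3), from world to camera coordinates, as OpenCV has them. Camera axes: x right, y down, z forward; pixel columns grow to the right and rows downward; lengths in m; the calibration is good to about 2 mm. A picture is of the moment at which its call begins.
- close_job(): hands the job in; it is judged then, once.
The state is a dict: "time": time; "joint_positions": joint angles; "qvel": joint speeds; "joint_torque": joint torques, N m; "tool_pos": TCP position; "ee_rot": TCP orientation; "wrist_force": force on the tool from outside, world axes, zero at the start; "wrist_torque": the same for the moment, N m; "width": finger opening in m; "finger_force": force on a finger pad.
Only numpy, scipy, OpenCV 4.12 (cv2) and the standard library are available. Lean on these libraries where they do the work, as an engineer would, in place of code of your own. Each camera call takes 0.05 s, during which the arm holds its last target. There are 200 camera calls.

## Task

Two spice tubs stand open in the wooden caddy and their two green lids lie loose on the floor; the lids look alike, but each threads fully home on only one of the tubs. Find out by trying which lid belongs to which tub, and leave both tubs closed with their own lid screwed clockwise fully home, without shifting or knocking over the jug, mug, tin or saucepan.

Things in the scene. Friction and masses are not known exactly. Their poses are not given: they have to be found in the camera images.
- lid_1: loose green screw lid, 90 mm wide; lies right way up. Origin: centre of the skirt's lower edge, z up. Disc top at z 28 mm; on it through the centre a grip bar along x, 60 long, 14 thick, 32 tall (top at z 60), yellow mark at its +x end. 80 g, varies. Three thread lugs in the skirt: under the mark and each 120 degrees on. A hidden key tab decides the tub it fits: left or right, varies.
- lid_2: second lid, same as lid_1 in every seen way and size; only the hidden key tab differs, so it fits the other tub. Which lid fits which tub changes from start to start and cannot be seen from above.
- caddy: the fixed wooden caddy, 126 mm (x) by 266 mm (y), walls up to 62 mm tall, in which two alike white tubs stand wedged side by side and cannot move or turn; origin at the centre of its underside, on the floor; x towards its far side, y towards the left tub. Tub axes are 70 mm either side of the origin along y.
- mouth_left (a point): rim centre of the left white tub, 122 mm above the floor; axes as the caddy's, z up. Tub 104 mm wide, thread 76; a lid goes over with about 2 mm spare all round. Yellow marks on the shoulder at +x and every 120 degrees: with the lid's mark over any of them (within 10 degrees) a lid lowers until its origin is 17 mm under the rim; else its lugs rest on the thread, origin 5 mm under the rim.
- mouth_right (a point): the same for the right tub. Once lowered, a lid turned clockwise (from above) sinks 8 mm per 60 degrees. The fitting lid meets the rim after some 54 degrees, origin 24 mm under the rim: fully home; end stop at 61, red dot. The wrong lid starts alike but binds hard after some 15 degrees, origin 18 to 20 mm under the rim; turn it back to the entry angle to lift it off.
- jug: orange plastic jug with closed white lid, 120 mm across, 218 mm tall, handle out to 103 mm from the axis along its +y; loose, leave alone; origin at the centre of its underside.
- mug: blue ceramic mug, 76 mm across, 90 mm tall, handle at its +y; loose, leave alone; origin at the centre of its underside.
- tin: food tin with yellow band, 68 mm across, 120 mm tall; loose, leave alone; origin at the centre of its underside.
- saucepan: steel saucepan, 170 mm across, 85 mm tall, black handle out to 243 mm from the axis along its -y; loose, leave alone; origin at the centre of its underside.

How it is judged:
At the end, for the whole second after the job is handed in: Each tub carries one lid, screwed fully home: lid origin within 5 mm sideways of the tub's axis, at least 22.4 mm below the rim (24 is right down), level within 0.06 rad, and at rest ((((horizontal distance between lid_1 and mouth_left below 0.005 m and z of lid_1 in the frame of mouth_left below -0.0224 m and angle between lid_1's own z axis and vertical below 0.06 rad and linear speed of lid_1 below 0.02 m/s and angular speed of lid_1 below 0.2 rad/s) and (horizontal distance between lid_2 and mouth_right below 0.005 m and z of lid_2 in the frame of mouth_right below -0.0224 m and angle between lid_2's own z axis and vertical below 0.06 rad and linear speed of lid_2 below 0.02 m/s and angular speed of lid_2 below 0.2 rad/s)) or ((horizontal distance between lid_2 and mouth_left below 0.005 m and z of lid_2 in the frame of mouth_left below -0.0224 m and angle between lid_2's own z axis and vertical below 0.06 rad and linear speed of lid_2 below 0.02 m/s and angular speed of lid_2 below 0.2 rad/s) and (horizontal distance between lid_1 and mouth_right below 0.005 m and z of lid_1 in the frame of mouth_right below -0.0224 m and angle between lid_1's own z axis and vertical below 0.06 rad and linear speed of lid_1 below 0.02 m/s and angular speed of lid_1 below 0.2 rad/s)))); the robot touches nothing.
It fails at once if the jug is shifted more than 30 mm or tipped (distance of jug from where it was at the start of the episode above 0.03 m or angle between jug's own z axis and vertical above 0.4 rad).
It fails at once if the mug is shifted more than 30 mm or tipped (distance of mug from where it was at the start of the episode above 0.03 m or angle between mug's own z axis and vertical above 0.4 rad).
It fails at once if the tin is shifted more than 30 mm or tipped (distance of tin from where it was at the start of the episode above 0.03 m or angle between tin's own z axis and vertical above 0.4 rad).
It fails at once if the saucepan is shifted more than 30 mm or tipped (distance of saucepan from where it was at the start of the episode above 0.03 m or angle between saucepan's own z axis and vertical above 0.4 rad).
It also fails if it takes over 72 s, if anything falls off the work surface, if the arm or the gripper's body presses on something with over 40 N, if the wrist force passes 120 N, or if a joint passes its speed limit or range.

## Working session

There is one attempt and no reset: what is moved stays moved. The work goes in short steps, Python scripts to look and compute and a tool call to move; the robot and the scene stay as the last step left them, time stands still between calls to the robot, and variables do not carry over. Pictures are saved under pics/ and viewed, at most 10 in all, crops included, and the job is handed in when it is done.

Besides the shell and the picture viewer there is one more tool, called after "Call:" by a JSON object that holds its "name" and its "arguments", one argument or row to a line. drive_tool: Moves the arm, as the interface text tells. Its arguments: {"type":"object","properties":{"commands":{"type":"array"},"gripper":{"type":"number"}},"required":["commands"]}

```bash
mkdir -p pics
cat > h.py <<'E'
import numpy as np, cv2
from bench import get_obs, snapshot
def cloud(s):
    z=s["range_z"]; v,u=np.mgrid[:z.shape[0],:z.shape[1]]
    P=np.stack([(u-s["cx"])/s["fx"]*z,(v-s["cy"])/s["fy"]*z,z],-1)
    R=cv2.Rodrigues(np.array(s["rvec"],float))[0]
    W=(P-np.array(s["tvec"]).ravel())@R
    W[z==0]=np.nan
    return W
E
python3 - <<'E'
from h import *
for n in("top","side"):
    s=snapshot(n); cv2.imwrite(f"pics/{n}0.png",s["image"]); np.savez(f"{n}0.npz",W=cloud(s),im=s["image"])
    R=cv2.Rodrigues(np.array(s["rvec"],float))[0]; print(n,-R.T@np.array(s["tvec"]).ravel(),s["fx"])
o=get_obs();print(o)
E
```

```text
top [0.31098778 0.0139904  1.17903373] 521.5801985450003
side [ 0.19133878 -0.49765057  0.7007061 ] 379.2594995981187
{'time': 0.1, 'joint_positions': array([ 1.07491664e+00,  8.79068142e-02,  1.37206528e+00,  9.78364155e-06,
        1.68360622e+00, -1.03132503e-01]), 'qvel': array([ 0.00010645, -0.00221172, -0.00439422, -0.00174254,  0.00029356,
       -0.00033424]), 'joint_torque': array([ 3.00659238e-03, -3.41251767e+01, -3.03302479e+01,  7.20316591e-02,
        3.03498027e-02, -8.18768285e-05]), 'tool_pos': array([0.21028698, 0.50768936, 0.20442637]), 'ee_rot': array([-3.13961855e+00, -2.14094539e-04,  2.74884635e+00]), 'wrist_force': array([ 1.39216767,  0.28615154, -0.62253298]), 'wrist_torque': array([ 0.02215101,  0.02905566, -0.03478815]), 'finger_force': 0.0, 'width': 0.0941706005733983}
```

View pics/top0.png

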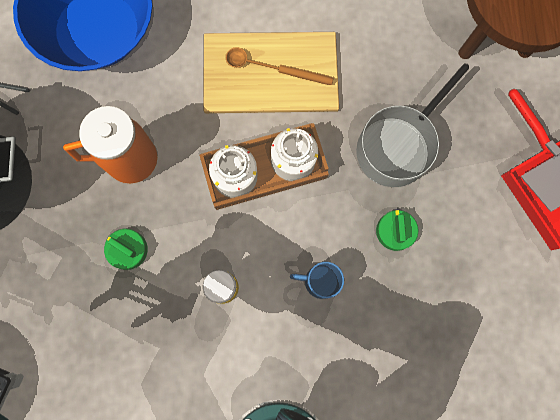

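View pics/side0.png

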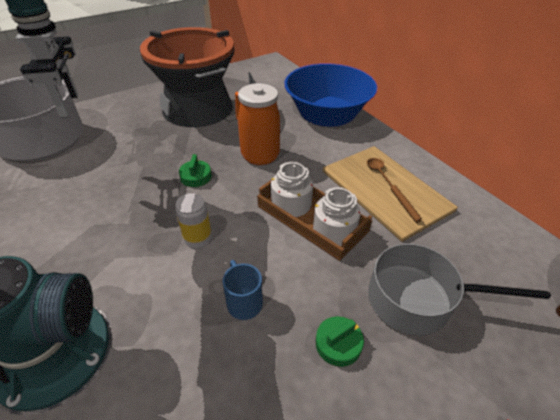

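The top view shows lid A at (125,249) with its mark at about (109,239), and lid B at (398,229) with its mark at about (397,212). The left tub is at (232,168) and the right tub at (295,153). The mug is at (325,280), the tin at (220,287), the jug at (105,130) and the pan at (400,145).

Run:
```python
from h import *
d=np.load("top0.npz");W=d["W"];im=d["im"];hsv=cv2.cvtColor(im,cv2.COLOR_BGR2HSV)
g=(hsv[...,0]>45)&(hsv[...,0]<75)&(hsv[...,1]>120)
yl=(hsv[...,0]>20)&(hsv[...,0]<35)&(hsv[...,1]>140)&(hsv[...,2]>140)
v,u=np.mgrid[:420,:560]
for n,(cu,cv_) in dict(A=(125,249),B=(398,229)).items():
    near=np.hypot(u-cu,v-cv_)<32
    P=W[near&g]; bar=W[near&(g|yl)&(W[...,2]>.05)][:,:2]; 
    disc=P[(P[:,2]>.015)&(P[:,2]<.04)][:,:2]
    (c,r)=cv2.minEnclosingCircle(disc.astype(np.float32))
    rect=cv2.minAreaRect(bar.astype(np.float32))
    Y=W[near&yl]; m=bar.mean(0); x=np.linalg.svd(bar-m)[2][0]
    y=np.nanmean(Y,0)[:2]-m; x*=np.sign(x@y)
    print(n,"disc",c,r,"bar",m,rect,"yaw",np.degrees(np.arctan2(x[1],x[0])),"mark",np.nanmean(Y,0),"zmax",np.nanmax(P[:,2]))
for n,(cu,cv_) in dict(L=(232,168),R=(295,153)).items():
    near=np.hypot(u-cu,v-cv_)<32
    P=W[near&(W[...,2]>.11)&(W[...,2]<.135)]
    A=np.c_[P[:,:2],np.ones(len(P))]
    print(n,"rim",P.mean(0),cv2.minEnclosingCircle(P[:,:2].astype(np.float32)),len(P))
    Y=W[near&yl&(W[...,2]>.07)];k=P.mean(0)
    Yc=W[near&yl]; print([ (np.round(p,3),) for p in Yc[:40:3]])
wood=(hsv[...,0]<20)&(hsv[...,1]>90)&(np.hypot(u-264,v-165)<80)&(W[...,2]>.045)&(W[...,2]<.07)
p=W[wood][:,:2];print(len(p),cv2.minAreaRect(p.astype(np.float32)))
for n,(a,b,c) in dict(jug=(105,130,40),mug=(325,280,25),tin=(220,287,25),pan=(400,145,45)).items():
    P=W[(np.hypot(u-a,v-b)<c)&(W[...,2]>.05)];print(n,P.min(0),P.max(0))
```

```text
A disc (0.4415348768234253, 0.3299504220485687) 0.04551204666495323 bar [0.44071531 0.32914359] ((0.440725177526474, 0.3292534351348877), (0.05820116400718689, 0.01348605565726757), 55.162811279296875) yaw 56.25693224388859 mark [0.46397963 0.36422605 0.02896631] zmax 0.06499274628699848
B disc (0.4706309139728546, -0.27932432293891907) 0.04516367241740227 bar [ 0.47063757 -0.27865836] ((0.4712041914463043, -0.2793755531311035), (0.05944288149476051, 0.015448346734046936), 2.0884246826171875) yaw 0.9866280425624359 mark [ 0.50981587 -0.278932    0.02997227] zmax 0.06500158669151357
L rim [0.60297353 0.08481327 0.11846005] ((0.6055344343185425, 0.08633090555667877), 0.038882751017808914) 488
[(array([0.682, 0.108, 0.   ]),), (array([0.653, 0.099, 0.087]),), (array([0.652, 0.102, 0.083]),), (array([0.651, 0.095, 0.085]),), (array([0.596, 0.037, 0.084]),), (array([0.594, 0.037, 0.086]),), (array([0.592, 0.037, 0.085]),), (array([0.573, 0.121, 0.086]),), (array([0.571, 0.121, 0.087]),), (array([0.571, 0.124, 0.077]),), (array([0.57 , 0.118, 0.08 ]),)]
R rim [ 0.63920035 -0.04878157  0.11
[... 158 characters left out ...]
[ 0.69 , -0.039,  0.084]),), (array([ 0.689, -0.039,  0.08 ]),), (array([ 0.633, -0.099,  0.083]),), (array([ 0.63 , -0.098,  0.085]),), (array([ 0.628, -0.098,  0.084]),), (array([ 0.609, -0.013,  0.082]),), (array([ 0.607, -0.011,  0.083]),), (array([ 0.607, -0.017,  0.083]),)]
453 ((0.6233209371566772, 0.018116220831871033), (0.12484540790319443, 0.2663695514202118), 15.047696113586426)
jug [0.59189112 0.26510513 0.07431962] [0.70283212 0.41487075 0.22191606]
mug [ 0.32291261 -0.14253426  0.05028623] [ 0.39668074 -0.05553722  0.0953661 ]
tin [0.31897173 0.0797175  0.05458343] [0.38367851 0.14555391 0.12785171]
pan [ 0.57139862 -0.36599162  0.05003528] [ 0.74218351 -0.19686397  0.09056243]
```

```bash
cat > plan.py <<'E'
# plan.py x y z yawdeg : turn needed (units), then shift in the turned tool frame (units)
import sys; from h import *
x,y,z,yaw=map(float,sys.argv[1:5]); o=get_obs()
from scipy.spatial.transform import Rotation as Ro
R0=Ro.from_euler("xyz",o["ee_rot"]); R1=Ro.from_euler("xyz",[np.pi,0,np.radians(yaw)])
w=(R0.inv()*R1).as_rotvec()/.1
print("t",o["time"],"pos",o["tool_pos"].round(4),"yaw",np.degrees(o["ee_rot"][2]).round(1),"F",o["wrist_force"].round(1),"w",o["width"])
print("turn",w.round(2),"shift",(R1.inv().apply(np.array([x,y,z])-o["tool_pos"])/.04).round(2))
E
python3 plan.py .441 .3295 .12 236.3
```

```text
t 0.1 pos [0.2103 0.5077 0.2044] yaw 157.5 F [ 1.4  0.3 -0.6] w 0.0941706005733983
turn [ -0.02  -0.02 -13.75] shift [ 0.51 -7.27  2.11]
```

Call:
{"name": "drive_tool", "arguments": {
  "commands": [
    [0,0,0,0,0,-1],
    [0,0,0,0,0,-1],
    [0,0,0,0,0,-1],
    [0,0,0,0,0,-1],
    [0,0,0,0,0,-1],
    [0,0,0,0,0,-1],
    [0,0,0,0,0,-1],
    [0,0,0,0,0,-1],
    [0,0,0,0,0,-1],
    [0,0,0,0,0,-1],
    [0,0,0,0,0,-1],
    [0,0,0,0,0,-1],
    [0,0,0,0,0,-1],
    [0,0,0,0,0,-0.75],
    [0.25,-1,0,0,0,0],
    [0.26,-1,0,0,0,0],
    [0,-1,0,0,0,0],
    [0,-1,0.5,0,0,0],
    [0,-1,0.5,0,0,0],
    [0,-1,0.5,0,0,0]
  ],
  "gripper": 0
}}

```text
time: 2.6
tool_pos: [0.3995, 0.3569, 0.1444]
ee_rot: [3.141, -0.001, -2.159]
wrist_force: [-0.6, 0.9, -0.1]
width: 0.0937
finger_force: 0.0
```

Call:
{"name": "drive_tool", "arguments": {
  "commands": [
    [0,-1,0.5,0,0,0],
    [0,-0.27,0,0,0,0],
    [0,0,0,0,0,0],
    [0,0,0,0,0,0]
  ]
}}

```text
time: 3.1
tool_pos: [0.4406, 0.3308, 0.1266]
ee_rot: [-3.141, 0.002, -2.158]
wrist_force: [0.5, -0.2, 0.7]
width: 0.094
finger_force: 0.0
```

```bash
python3 plan.py .441 .3295 .034 236.3
python3 - <<'E'
from h import *
s=snapshot("top");cv2.imwrite("pics/a1.png",cv2.resize(s["image"][180:300,60:200],None,fx=4,fy=4))
E
```

```text
t 3.1 pos [0.4406 0.3308 0.1266] yaw -123.6 F [ 0.5 -0.2  0.7] w 0.09397609581549259
turn [-0.    0.02  0.01] shift [ 0.02 -0.03  2.32]
```

View pics/a1.png

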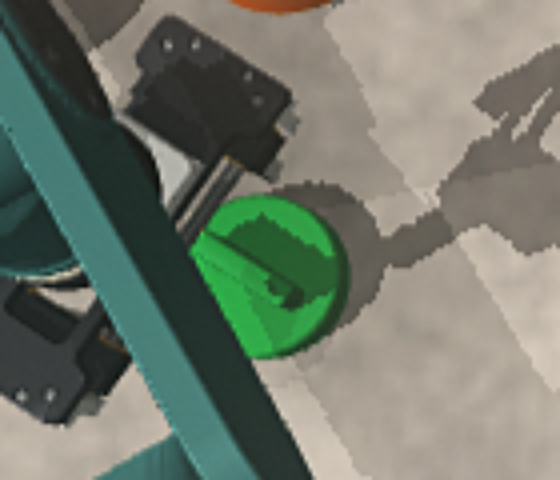

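The crop shows the fingers straddling the bar, which sits at about (250,265) and squarely across the closing line. I'll go down and grip.

Call:
{"name": "drive_tool", "arguments": {
  "commands": [
    [0,0,1,0,0,0],
    [0,0,0.8,0,0,0],
    [0,0,0.5,0,0,0],
    [0,0,0,0,0,0],
    [0,0,0,0,0,0]
  ]
}}

```text
time: 3.78
tool_pos: [0.4415, 0.3307, 0.0351]
ee_rot: [-3.141, 0.002, -2.158]
wrist_force: [0.3, -0.7, -0.1]
width: 0.0938
finger_force: 0.0
```

Call:
{"name": "drive_tool", "arguments": {
  "commands": [
    [0,0,0,0,0,0],
    [0,0,0,0,0,0],
    [0,0,0,0,0,0],
    [0,0,0,0,0,0],
    [0,0,0,0,0,0],
    [0,0,0,0,0,0],
    [0,0,0,0,0,0],
    [0,0,0,0,0,0]
  ],
  "gripper": 1
}}

```text
time: 4.78
tool_pos: [0.441, 0.3297, 0.0335]
ee_rot: [3.142, -0.0, -2.159]
wrist_force: [-0.2, -0.8, -0.0]
width: 0.0175
finger_force: 0.0
```

Call:
{"name": "drive_tool", "arguments": {
  "commands": [
    [0,0,-1,0,0,0],
    [0,0,-1,0,0,0],
    [0,0,-1,0,0,0],
    [0,0,-1,0,0,0],
    [0,0,-0.5,0,0,0],
    [0,0,0,0,0,0]
  ]
}}

```text
time: 5.52
tool_pos: [0.4419, 0.3302, 0.2155]
ee_rot: [-3.14, 0.004, -2.159]
wrist_force: [0.3, -0.8, -1.5]
width: 0.0138
finger_force: 30.0
```

```bash
python3 plan.py .6053 .0860 .20 195;python3 plan.py .6053 .0860 .150 195
```

```text
t 5.525 pos [0.4419 0.3302 0.2155] yaw -123.7 F [ 0.3 -0.8 -1.5] w 0.013822930651535533
turn [-0.    0.04  7.2 ] shift [-2.37 -6.95  0.39]
t 5.525 pos [0.4419 0.3302 0.2155] yaw -123.7 F [ 0.3 -0.8 -1.5] w 0.013822930651535533
turn [-0.    0.04  7.2 ] shift [-2.37 -6.95  1.64]
```

Call:
{"name": "drive_tool", "arguments": {
  "commands": [
    [0,0,0,0,0,0.9],
    [0,0,0,0,0,0.9],
    [0,0,0,0,0,0.9],
    [0,0,0,0,0,0.9],
    [0,0,0,0,0,0.9],
    [0,0,0,0,0,0.9],
    [0,0,0,0,0,0.9],
    [0,0,0,0,0,0.9],
    [-0.3,-0.87,0,0,0,0],
    [-0.3,-0.87,0,0,0,0],
    [-0.3,-0.87,0,0,0,0],
    [-0.3,-0.87,0,0,0,0],
    [-0.3,-0.87,0,0,0,0],
    [-0.3,-0.87,0,0,0,0],
    [-0.3,-0.87,0.2,0,0,0],
    [-0.27,-0.86,0.3,0,0,0],
    [0,0,0.3,0,0,0],
    [0,0,0,0,0,0],
    [0,0,0,0,0,0]
  ]
}}

```text
time: 7.9
tool_pos: [0.6042, 0.0868, 0.1814]
ee_rot: [3.141, -0.0, -2.878]
wrist_force: [-0.1, -0.7, -0.5]
width: 0.0138
finger_force: 30.0
```

```bash
python3 plan.py .6053 .0860 .157 195
python3 - <<'E'
from h import *
for n,(a,b,c,d) in dict(top=(100,220,180,320),side=(100,240,220,380)).items():
    s=snapshot(n);W=cloud(s);hsv=cv2.cvtColor(s["image"],cv2.COLOR_BGR2HSV)
    g=(hsv[...,0]>45)&(hsv[...,0]<75)&(hsv[...,1]>120)
    m=np.zeros_like(g);m[a:b,c:d]=1
    P=W[g&m];print(n,len(P),np.nanmin(P,0),np.nanmax(P,0))
    if n=="side": cv2.imwrite("pics/a2.png",cv2.resize(s["image"][a:b,c:d],None,fx=3.5,fy=3.5))
E
```

```text
t 7.9 pos [0.6042 0.0868 0.1814] yaw -164.9 F [-0.1 -0.7 -0.5] w 0.013838465634941746
turn [ 0.01 -0.    0.02] shift [-0.02 -0.03  0.61]
top 712 [0.47672391 0.03808857 0.0107175 ] [0.63899078 0.1470216  0.56188732]
side 849 [0.5611734  0.04308393 0.14373738] [0.64853968 0.129408   0.29544849]
```

View pics/a2.png

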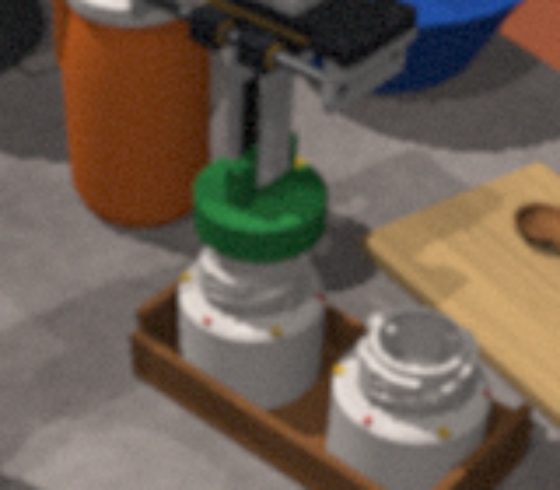

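The lid hangs level and centred over the left tub, at about (260,205) in the crop, with its yellow mark facing the far side. I'll lower it gently.

Call:
{"name": "drive_tool", "arguments": {
  "commands": [
    [-0.02,-0.03,0.3,0,0,0],
    [0,0,0.2,0,0,0],
    [0,0,0.2,0,0,0],
    [0,0,0.1,0,0,0],
    [0,0,0.1,0,0,0],
    [0,0,0.1,0,0,0],
    [0,0,0,0,0,0]
  ]
}}

```text
time: 8.88
tool_pos: [0.6093, 0.0863, 0.1462]
ee_rot: [3.141, 0.012, -2.878]
wrist_force: [2.3, 1.6, 9.5]
width: 0.0139
finger_force: 30.0
```

```bash
python3 plan.py .6053 .0860 .1385 195
```

```text
t 8.875 pos [0.6093 0.0863 0.1462] yaw -164.9 F [2.3 1.6 9.5] w 0.013926207478443779
turn [0.   0.12 0.02] shift [0.1  0.02 0.19]
```

Call:
{"name": "drive_tool", "arguments": {
  "commands": [
    [0.05,0,0,0,0,0],
    [0.05,0,0,0,0,0],
    [0,0,0,0,0,0]
  ]
}}

```text
time: 9.25
tool_pos: [0.6071, 0.0863, 0.1451]
ee_rot: [3.14, 0.016, -2.878]
wrist_force: [7.4, 4.2, 3.6]
width: 0.0137
finger_force: 30.0
```

```bash
python3 plan.py .6053 .0860 .1385 195;  python3 - <<'E'
from h import *
s=snapshot("side");a,b,c,d=100,240,220,380
cv2.imwrite("pics/a3.png",cv2.resize(s["image"][a:b,c:d],None,fx=3.5,fy=3.5))
W=cloud(s);hsv=cv2.cvtColor(s["image"],cv2.COLOR_BGR2HSV)
g=(hsv[...,0]>45)&(hsv[...,0]<75)&(hsv[...,1]>120)
m=np.zeros_like(g);m[a:b,c:d]=1
P=W[g&m];P=P[P[:,2]<.25];print(P.min(0),P.max(0))
E
```

```text
t 9.25 pos [0.6071 0.0863 0.1451] yaw -164.9 F [7.4 4.2 3.6] w 0.013716273304243107
turn [0.01 0.16 0.01] shift [0.05 0.01 0.17]
[5.61448777e-01 4.18195807e-02 1.50882174e-04] [0.75517553 0.2225143  0.18941373]
```

View pics/a3.png

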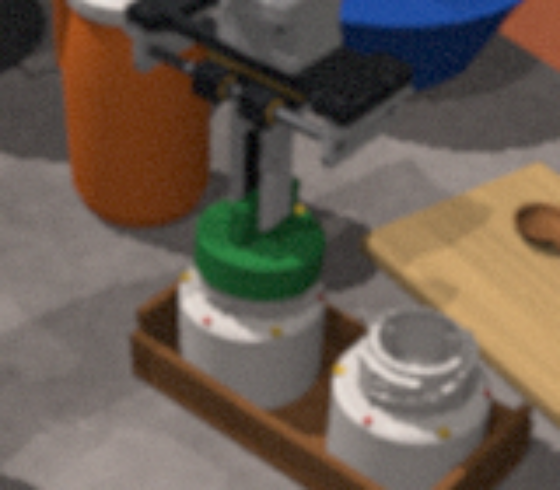

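The lid is level and over the mouth, at (260,250) in the crop. It is more than 5 mm below the rim, so the lugs are in the entry. There is some sideways load, so I'll relax x and press a little further.

Call:
{"name": "drive_tool", "arguments": {
  "commands": [
    [-0.05,-0.01,0.05,0,0,0],
    [0,0,0.05,0,0,0],
    [0,0,0.05,0,0,0],
    [0,0,0,0,0,0]
  ]
}}

```text
time: 9.8
tool_pos: [0.6078, 0.0865, 0.144]
ee_rot: [3.14, 0.016, -2.878]
wrist_force: [-1.0, 3.7, 20.2]
width: 0.0137
finger_force: 30.1
```

```bash
python3 plan.py .6053 .0860 .1385 195
```

```text
t 9.8 pos [0.6078 0.0865 0.144 ] yaw -164.9 F [-1.   3.7 20.2] w 0.013674826891967857
turn [0.01 0.16 0.02] shift [0.06 0.   0.14]
```

Bottomed out at the entry depth, so the lid must sit about 5 mm low in the grip. Now I'll turn it clockwise and watch the torque.

Call:
{"name": "drive_tool", "arguments": {
  "commands": [
    [0,0,-0.05,0,0,1],
    [0,0,0.02,0,0,1],
    [0,0,0.02,0,0,1],
    [0,0,0.02,0,0,0.7],
    [0,0,0,0,0,0]
  ]
}}

```text
time: 10.42
tool_pos: [0.6074, 0.0876, 0.1429]
ee_rot: [3.134, 0.013, 3.038]
wrist_force: [-1.3, 6.1, 19.5]
width: 0.0163
finger_force: 34.5
```

```bash
python3 plan.py .6053 .0860 .1385 174; python3 -c "
from bench import get_obs;print(get_obs()['wrist_torque'])"
```

```text
t 10.425 pos [0.6074 0.0876 0.1429] yaw 174.1 F [-1.3  6.1 19.5] w 0.016277214528494437
turn [0.08 0.13 0.01] shift [ 0.05 -0.04  0.11]
[1.27067327 0.24254998 0.79963586]
```

Call:
{"name": "drive_tool", "arguments": {
  "commands": [
    [0.02,-0.04,-0.1,0,0,0],
    [0,0,0,0,0,0.5],
    [0,0,0,0,0,0.5],
    [0,0,0,0,0,0]
  ]
}}

```text
time: 10.92
tool_pos: [0.6065, 0.0876, 0.1431]
ee_rot: [3.13, 0.009, 2.94]
wrist_force: [3.7, 8.2, 7.4]
width: 0.018
finger_force: 39.8
```

```bash
python3 plan.py .6053 .0860 .1385 174
python3 - <<'E'
from h import *
print(get_obs()['wrist_torque'])
s=snapshot("side");a,b,c,d=100,240,220,380
cv2.imwrite("pics/a4.png",cv2.resize(s["image"][a:b,c:d],None,fx=3.5,fy=3.5))
E
```

```text
t 10.925 pos [0.6065 0.0876 0.1431] yaw 168.4 F [3.7 8.2 7.4] w 0.018047118966158647
turn [ 0.11  0.1  -0.97] shift [ 0.02 -0.04  0.11]
[ 1.93081162 -0.82775336  1.14391972]
```

View pics/a4.png

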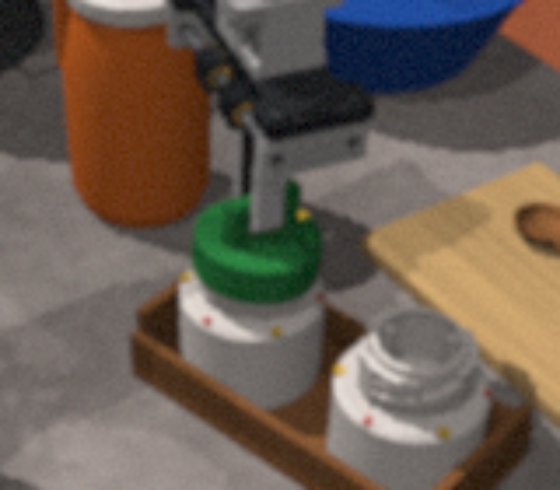

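```bash
cat > lid.py <<'E'
from h import *
def lid(cx,cy,cams=("side","top")):
    for n in cams:
        s=snapshot(n);W=cloud(s);hsv=cv2.cvtColor(s["image"],cv2.COLOR_BGR2HSV)
        g=(hsv[...,0]>45)&(hsv[...,0]<75)&(hsv[...,1]>120)
        r=np.hypot(W[...,0]-cx,W[...,1]-cy)
        P=W[g&(r<.05)&(W[...,2]>.08)&(W[...,2]<.2)]; r=r[g&(r<.05)&(W[...,2]>.08)&(W[...,2]<.2)]
        if len(P)<30: print(n,len(P));continue
        h,e=np.histogram(P[:,2],np.arange(.08,.2,.004)); zt=e[h.argmax()]+.002
        Q=P[(r<.042)]
        best=None;rng=np.random.default_rng(0)
        for _ in range(500):
            a,b,c=Q[rng.choice(len(Q),3,False)];nn=np.cross(b-a,c-a);L=np.linalg.norm(nn)
            if L<1e-5: continue
            nn/=L; nn*=np.sign(nn[2]) if nn[2] else 1
            if nn[2]<.95: continue
            k=np.abs((Q-a)@nn)<.003
            if best is None or k.sum()>best.sum(): best=k
        q=Q[best];m=q.mean(0);nn=np.linalg.svd(q-m)[2][2];nn*=np.sign(nn[2])
        print(n,"n",len(q),"normal",nn.round(3),"z at centre",(m[2]-(nn[0]*(cx-m[0])+nn[1]*(cy-m[1]))/nn[2]).round(4),"xy ext",P.min(0).round(4),P.max(0).round(4))
        k=(np.hypot(W[...,0]-cx,W[...,1]-cy)<.06)&(hsv[...,0]>20)&(hsv[...,0]<35)&(hsv[...,1]>130)&(W[...,2]>.105)
        y=np.nanmean(W[k],0) if k.any() else None
        if y is not None: print("  mark",y.round(4),"yaw",np.degrees(np.arctan2(y[1]-cy,y[0]-cx)).round(1))
if __name__=="__main__":
    import sys; lid(*map(float,sys.argv[1:3]))
E
python3 lid.py .6055 .086
python3 - <<'E'
import numpy as np
W=np.load("side0.npz")["W"]
for c in((.6055,.086),(.6417,-.0493)):
    r=np.hypot(W[...,0]-c[0],W[...,1]-c[1]);P=W[(r<.042)&(W[...,2]>.11)&(W[...,2]<.14)]
    print(np.percentile(P[:,2],[50,90,98]),P.min(0),P.max(0))
E
```

```text
side n 389 normal [ 0.083 -0.021  0.996] z at centre 0.1313 xy ext [0.5609 0.0428 0.1083] [0.6483 0.1309 0.1673]
  mark [0.6258 0.0903 0.1741] yaw 11.9
top n 448 normal [ 0.062 -0.001  0.998] z at centre 0.1323 xy ext [0.5631 0.0504 0.1068] [0.6175 0.1316 0.1691]
  mark [0.5791 0.0964 0.2603] yaw 158.6
[0.1170927  0.12162341 0.12279754] [0.56458181 0.04926291 0.11002712] [0.64123619 0.12773787 0.12377996]
[0.11727272 0.1218587  0.12257424] [ 0.60016317 -0.08523525  0.11002878] [ 0.67778698 -0.00828997  0.12411424]
```

The disc top is at about 132 mm, so the origin is about 18 mm under the rim and the lid is slightly tilted. That could be a wrong-lid bind or just the poor grip. I'll back off to the entry angle, re-grip at the proper height and test again.

Call:
{"name": "drive_tool", "arguments": {
  "commands": [
    [0,0,-0.05,0,0,-1],
    [0,0,0,0,0,-1],
    [0,0,0,0,0,-1],
    [0,0,0,0,0,-1],
    [0,0,0,0,0,-0.6],
    [0,0,0,0,0,0]
  ]
}}

```text
time: 11.82
tool_pos: [0.6066, 0.0863, 0.1431]
ee_rot: [3.137, 0.012, -2.889]
wrist_force: [6.3, 8.4, 2.1]
width: 0.0146
finger_force: 31.2
```

Call:
{"name": "drive_tool", "arguments": {
  "commands": [
    [0,0,0,0,0,0],
    [0,0,0,0,0,0],
    [0,0,0,0,0,0],
    [0,0,0,0,0,0]
  ],
  "gripper": 0.6
}}

```text
time: 12.32
tool_pos: [0.6027, 0.0821, 0.1407]
ee_rot: [3.142, -0.001, -2.89]
wrist_force: [0.0, -0.2, -0.5]
width: 0.0375
finger_force: 0.0
```

```bash
python3 plan.py .6055 .0863 .1385 195;python3 lid.py .6055 .086
```

```text
t 12.325 pos [0.6027 0.0821 0.1407] yaw -165.6 F [ 0.  -0.2 -0.5] w 0.03751631314682659
turn [ 0.   -0.01 -0.1 ] shift [-0.09  0.08  0.06]
side n 323 normal [ 0.084 -0.003  0.996] z at centre 0.1318 xy ext [0.5611 0.042  0.1071] [0.6496 0.1261 0.1673]
  mark [0.582  0.0721 0.2584] yaw -149.4
top n 395 normal [0.09  0.02  0.996] z at centre 0.1321 xy ext [0.5637 0.0482 0.1064] [0.6262 0.1269 0.1702]
  mark [0.5787 0.0534 0.255 ] yaw -129.4
```

Call:
{"name": "drive_tool", "arguments": {
  "commands": [
    [-0.09,0.09,0.05,0,0,-0.1],
    [0,0,0.05,0,0,0],
    [0,0,0.05,0,0,0],
    [0,0,0.05,0,0,0],
    [0,0,0,0,0,0]
  ]
}}

```text
time: 13.05
tool_pos: [0.6056, 0.0868, 0.1332]
ee_rot: [3.141, 0.0, -2.879]
wrist_force: [0.2, -0.4, -0.9]
width: 0.0376
finger_force: 0.1
```

```bash
python3 plan.py .6055 .0863 .1385 195;python3 lid.py .6055 .086
```

```text
t 13.05 pos [0.6056 0.0868 0.1332] yaw -165.0 F [ 0.2 -0.4 -0.9] w 0.03756110735006812
turn [0. 0. 0.] shift [ 0.01 -0.01 -0.13]
side n 307 normal [0.087 0.011 0.996] z at centre 0.1316 xy ext [0.561  0.0431 0.1076] [0.6485 0.1287 0.1757]
  mark [0.5872 0.0856 0.2656] yaw -178.7
top n 395 normal [0.116 0.03  0.993] z at centre 0.1316 xy ext [0.5635 0.0536 0.1055] [0.6261 0.125  0.1854]
  mark [0.5727 0.1043 0.2491] yaw 150.8
```

Call:
{"name": "drive_tool", "arguments": {
  "commands": [
    [0,0,0,0,0,0],
    [0,0,0,0,0,0],
    [0,0,0,0,0,0],
    [0,0,0,0,0,0],
    [0,0,0,0,0,0]
  ],
  "gripper": 1
}}

```text
time: 13.78
tool_pos: [0.6056, 0.0868, 0.1331]
ee_rot: [3.142, 0.0, -2.88]
wrist_force: [0.2, -0.2, 0.6]
width: 0.0147
finger_force: 29.6
```

Call:
{"name": "drive_tool", "arguments": {
  "commands": [
    [0,0,0.05,0,0,0],
    [0,0,0.02,0,0,1],
    [0,0,0.02,0,0,1],
    [0,0,0,0,0,0]
  ]
}}

```text
time: 14.28
tool_pos: [0.606, 0.0882, 0.1328]
ee_rot: [3.14, 0.004, -3.076]
wrist_force: [-3.5, 2.4, 9.3]
width: 0.0147
finger_force: 31.4
```

Call:
{"name": "drive_tool", "arguments": {
  "commands": [
    [0,0,0.02,0,0,1],
    [0,0,0.02,0,0,1],
    [0,0,0,0,0,0]
  ]
}}

```text
time: 14.65
tool_pos: [0.6071, 0.0887, 0.1326]
ee_rot: [3.138, 0.006, 3.008]
wrist_force: [-2.7, 2.4, 12.4]
width: 0.0173
finger_force: 35.7
```

```bash
python3 plan.py .6055 .0863 .1385 195;python3 lid.py .6055 .086;python3 -c "
from bench import get_obs;print(get_obs()['wrist_torque'])"
```

```text
t 14.65 pos [0.6071 0.0887 0.1326] yaw 172.3 F [-2.7  2.4 12.4] w 0.01734365069588527
turn [ 0.03  0.07 -3.96] shift [ 0.05 -0.05 -0.15]
side n 365 normal [ 0.085 -0.005  0.996] z at centre 0.131 xy ext [0.5608 0.0441 0.1072] [0.648  0.1317 0.1666]
  mark [0.6143 0.0763 0.2361] yaw -47.7
top n 380 normal [0.062 0.011 0.998] z at centre 0.132 xy ext [0.5631 0.0545 0.1043] [0.6173 0.1315 0.1682]
  mark [0.5822 0.0932 0.2521] yaw 162.8
[0.6490472  0.36654999 0.85448226]
```

It binds at the same angle again, so this lid belongs on the right tub. I'll turn it back and lift it off.

Call:
{"name": "drive_tool", "arguments": {
  "commands": [
    [0,0,-0.05,0,0,-1],
    [0,0,-0.02,0,0,-1],
    [0,0,-0.02,0,0,-1],
    [0,0,-0.02,0,0,-1],
    [0,0,0,0,0,0]
  ]
}}

```text
time: 15.38
tool_pos: [0.6081, 0.0871, 0.1334]
ee_rot: [-3.141, 0.007, -2.881]
wrist_force: [4.8, 1.8, 1.0]
width: 0.0142
finger_force: 30.2
```

Call:
{"name": "drive_tool", "arguments": {
  "commands": [
    [0,0,-0.1,0,0,0],
    [0,0,-0.2,0,0,0],
    [0,0,-0.2,0,0,0],
    [0,0,-0.2,0,0,0],
    [0,0,-0.2,0,0,0],
    [0,0,0,0,0,0]
  ]
}}

```text
time: 16.12
tool_pos: [0.606, 0.0868, 0.1696]
ee_rot: [-3.141, 0.002, -2.879]
wrist_force: [0.1, -0.4, -0.1]
width: 0.0139
finger_force: 30.0
```

```bash
python3 plan.py .6055 .0863 .1385 195;python3 plan.py .6415 -.0493 .177 195
python3 - <<'E'
from h import *
s=snapshot("side");a,b,c,d=100,240,220,380
cv2.imwrite("pics/a5.png",cv2.resize(s["image"][a:b,c:d],None,fx=3.5,fy=3.5))
E
```

```text
t 16.125 pos [0.606  0.0868 0.1696] yaw -165.0 F [ 0.1 -0.4 -0.1] w 0.013903254632682074
turn [-0.    0.02  0.  ] shift [ 0.02 -0.01  0.78]
t 16.125 pos [0.606  0.0868 0.1696] yaw -165.0 F [ 0.1 -0.4 -0.1] w 0.013903254632682074
turn [-0.    0.02  0.  ] shift [ 0.02 -3.52 -0.18]
```

View pics/a5.png

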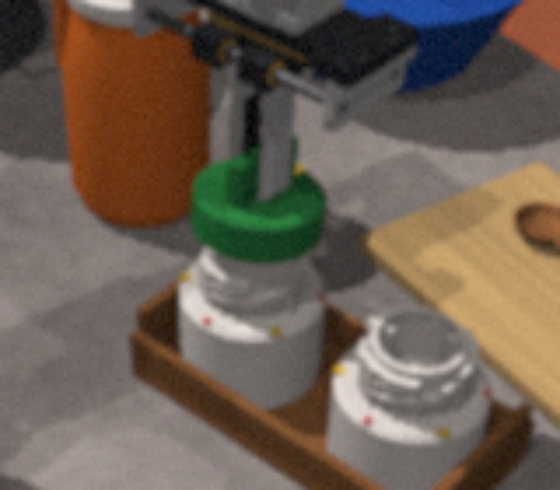

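The lid is off and still in the grip, at (258,205) in the crop. Next is the right tub.

Call:
{"name": "drive_tool", "arguments": {
  "commands": [
    [0,0,-0.35,0,0,0],
    [0,-0.7,0,0,0,0],
    [0,-0.7,0,0,0,0],
    [0,-0.7,0,0,0,0],
    [0,-0.7,0,0,0,0],
    [0.02,-0.72,0,0,0,0],
    [0,0,0,0,0,0],
    [0,0,0,0,0,0]
  ]
}}

```text
time: 17.18
tool_pos: [0.6412, -0.0487, 0.1826]
ee_rot: [3.141, 0.0, -2.879]
wrist_force: [-0.6, 1.0, -0.5]
width: 0.0136
finger_force: 30.0
```

```bash
python3 plan.py .6415 -.0493 .1335 195;python3 lid.py .6415 -.0493
```

```text
t 17.175 pos [ 0.6412 -0.0487  0.1826] yaw -165.0 F [-0.6  1.  -0.5] w 0.013597624616844562
turn [0.01 0.   0.01] shift [-0.   -0.02  1.23]
side n 436 normal [0.094 0.022 0.995] z at centre 0.1808 xy ext [ 0.5942 -0.0929  0.1574] [ 0.6803 -0.0072  0.1998]
  mark [ 0.6254 -0.0585  0.3039] yaw -150.2
top n 496 normal [0.101 0.019 0.995] z at centre 0.1812 xy ext [ 0.6005 -0.0938  0.1566] [ 0.6752 -0.0057  0.1998]
  mark [ 0.633  -0.026   0.3068] yaw 110.0
```

The lid hangs about 0.1 rad tilted about the pads' axis (normal +0.1 x), which may also have caused the earlier bind. I'll tilt the tool to level the lid, then lower it, release, straighten and re-grip.

Call:
{"name": "drive_tool", "arguments": {
  "commands": [
    [0,0,0,0,-0.5,0],
    [0,0,0,0,-0.5,0],
    [0,0,0,0,0,0]
  ]
}}

```text
time: 17.65
tool_pos: [0.6406, -0.0485, 0.1829]
ee_rot: [3.142, 0.1, -2.879]
wrist_force: [-0.3, 0.4, -0.7]
width: 0.014
finger_force: 30.0
```

```bash
python3 plan.py .6415 -.0493 .1335 195;python3 lid.py .6415 -.0493
```

```text
t 17.65 pos [ 0.6406 -0.0485  0.1829] yaw -164.9 F [-0.3  0.4 -0.7] w 0.013984223574920329
turn [0.   1.   0.01] shift [-0.02 -0.02  1.23]
side n 478 normal [-0.    -0.004  1.   ] z at centre 0.1811 xy ext [ 0.5954 -0.0924  0.156 ] [ 0.6831 -0.0066  0.1998]
  mark [ 0.6058 -0.0565  0.3213] yaw -168.7
top n 411 normal [-0.002  0.007  1.   ] z at centre 0.181 xy ext [ 0.5977 -0.0939  0.1529] [ 0.6754 -0.0095  0.1999]
  mark [ 0.6093 -0.043   0.3083] yaw 169.0
```

Call:
{"name": "drive_tool", "arguments": {
  "commands": [
    [0.0,0.01,0.3,0,0,0],
    [0.03,0,0.3,0,0,0],
    [0.02,0,0.2,0,0,0],
    [0.01,0,0.1,0,0,0],
    [0.01,0,0.1,0,0,0],
    [0.01,0,0.1,0,0,0],
    [0.01,0,0.1,0,0,0],
    [0,0,0,0,0,0]
  ]
}}

```text
time: 18.75
tool_pos: [0.6426, -0.0487, 0.135]
ee_rot: [-3.141, 0.101, -2.879]
wrist_force: [-0.7, 0.1, 1.8]
width: 0.0138
finger_force: 30.0
```

```bash
python3 plan.py .6415 -.0493 .1335 195;python3 lid.py .6415 -.0493
```

```text
t 18.75 pos [ 0.6426 -0.0487  0.135 ] yaw -165.0 F [-0.7  0.1  1.8] w 0.013811937368366731
turn [-0.    1.01  0.  ] shift [ 0.03 -0.01  0.04]
side n 480 normal [-0.01  -0.013  1.   ] z at centre 0.1334 xy ext [ 0.5968 -0.0931  0.1084] [ 0.6834 -0.0061  0.1666]
  mark [ 0.6211 -0.0546  0.244 ] yaw -165.5
top n 380 normal [ 0.005 -0.009  1.   ] z at centre 0.1335 xy ext [ 0.5993 -0.092   0.1047] [ 0.6787 -0.0104  0.1673]
  mark [ 0.6132 -0.0325  0.2519] yaw 149.3
```

It slid in cleanly and level to the entry depth. Now release, straighten and re-grip.

Call:
{"name": "drive_tool", "arguments": {
  "commands": [
    [0,0,0,0,0,0],
    [0,0,0,0,0,0],
    [0,0,0,0,0,0],
    [0,0,-0.05,0,0.5,0],
    [0,0,0,0,0.5,0],
    [0,0,0,0,0,0]
  ],
  "gripper": 0.6
}}

```text
time: 19.6
tool_pos: [0.6425, -0.0488, 0.1351]
ee_rot: [3.142, -0.001, -2.879]
wrist_force: [-0.4, -0.4, -0.5]
width: 0.0374
finger_force: 0.0
```

```bash
python3 plan.py .6413 -.0493 .1355 195;python3 lid.py .6415 -.0493
```

```text
t 19.6 pos [ 0.6425 -0.0488  0.1351] yaw -165.0 F [-0.4 -0.4 -0.5] w 0.03738092156792551
turn [ 0.   -0.01  0.01] shift [ 0.03 -0.01 -0.01]
side n 386 normal [ 0.001 -0.001  1.   ] z at centre 0.133 xy ext [ 0.5959 -0.0934  0.109 ] [ 0.681  -0.0076  0.1944]
  mark [ 0.6227 -0.0477  0.2638] yaw 175.3
top n 378 normal [-0.008  0.024  1.   ] z at centre 0.1332 xy ext [ 0.6045 -0.0946  0.1078] [ 0.6657 -0.0063  0.1704]
  mark [ 0.6235 -0.0344  0.2629] yaw 140.4
```

Call:
{"name": "drive_tool", "arguments": {
  "commands": [
    [0.02,0,0,0,0,0],
    [0,0,0,0,0,0],
    [0,0,0,0,0,0],
    [0,0,0,0,0,0],
    [0,0,0,0,0,0]
  ],
  "gripper": 1
}}

```text
time: 20.32
tool_pos: [0.6414, -0.0492, 0.1364]
ee_rot: [-3.141, 0.0, -2.88]
wrist_force: [-1.2, -0.7, 0.5]
width: 0.0138
finger_force: 30.0
```

Call:
{"name": "drive_tool", "arguments": {
  "commands": [
    [0,0,0.04,0,0,0.8],
    [0,0,0.02,0,0,0.8],
    [0,0,0.02,0,0,0.8],
    [0,0,0.02,0,0,0.8],
    [0,0,0.02,0,0,0.8],
    [0,0,0,0,0,0]
  ]
}}

```text
time: 21.08
tool_pos: [0.6417, -0.0487, 0.1334]
ee_rot: [3.141, 0.002, 3.004]
wrist_force: [-3.1, 0.6, 6.6]
width: 0.0134
finger_force: 30.0
```

```bash
python3 plan.py .6413 -.0493 .1355 172;python3 lid.py .6415 -.0493;python3 -c "
from bench import get_obs;print(get_obs()['wrist_torque'])"
```

```text
t 21.075 pos [ 0.6417 -0.0487  0.1334] yaw 172.1 F [-3.1  0.6  6.6] w 0.013433463434142218
turn [0.   0.02 0.02] shift [ 0.01 -0.02 -0.05]
side n 449 normal [ 0.005 -0.006  1.   ] z at centre 0.13 xy ext [ 0.5971 -0.093   0.1056] [ 0.6816 -0.006   0.1651]
  mark [ 0.6445 -0.0594  0.2289] yaw -73.5
top n 407 normal [ 0.014 -0.005  1.   ] z at centre 0.1304 xy ext [ 0.6029 -0.0947  0.1038] [ 0.6683 -0.0064  0.1666]
  mark [ 0.6266 -0.0301  0.2534] yaw 127.7
[-0.08078977  0.51574138 -0.02167077]
```

Lid A turns freely and sinks on the right tub, past 23°, so it fits. I'll keep turning to about 58°.

Call:
{"name": "drive_tool", "arguments": {
  "commands": [
    [0,0,0.02,0,0,0.9],
    [0,0,0.02,0,0,0.9],
    [0,0,0.02,0,0,0.9],
    [0,0,0.02,0,0,0.9],
    [0,0,0.02,0,0,0.9],
    [0,0,0.02,0,0,0.9],
    [0,0,0.01,0,0,0.7],
    [0,0,0,0,0,0]
  ]
}}

```text
time: 22.18
tool_pos: [0.642, -0.0475, 0.1293]
ee_rot: [3.138, 0.001, 2.396]
wrist_force: [-3.4, 2.1, 8.4]
width: 0.0135
finger_force: 30.1
```

```bash
python3 plan.py .6413 -.0493 .1355 137;python3 lid.py .6415 -.0493;python3 -c "
from bench import get_obs;print(get_obs()['wrist_torque'])"
```

```text
t 22.175 pos [ 0.642  -0.0475  0.1293] yaw 137.3 F [-3.4  2.1  8.4] w 0.013467497081795175
turn [0.04 0.01 0.05] shift [-0.02 -0.04 -0.15]
side n 428 normal [ 0.003 -0.012  1.   ] z at centre 0.1259 xy ext [ 0.5969 -0.0941  0.1018] [ 0.6832 -0.007   0.1596]
  mark [ 0.665  -0.0746  0.1637] yaw -47.1
top n 396 normal [ 0.005 -0.012  1.   ] z at centre 0.126 xy ext [ 0.6036 -0.088   0.0996] [ 0.6669 -0.0064  0.162 ]
  mark [ 0.6245 -0.0352  0.2251] yaw 140.3
[0.36860938 0.59844113 0.37209338]
```

The disc top is at 126 mm, so the origin is 24 mm under the rim: fully home. I'll release and go for lid B.

Call:
{"name": "drive_tool", "arguments": {
  "commands": [
    [0,0,0,0,0,0],
    [0,0,0,0,0,0],
    [0,0,0,0,0,0],
    [0,0,-0.5,0,0,0],
    [0,0,-0.8,0,0,0],
    [0,0,-0.8,0,0,0],
    [0,0,0,0,0,-1],
    [0,0,0,0,0,-1],
    [0,0,0,0,0,-1],
    [0,0,0,0,0,-1],
    [0,0,0,0,0,-1],
    [0,0,0,0,0,-1],
    [0,0,0,0,0,-1],
    [0,0,0,0,0,-0.65],
    [0,0,0,0,0,0]
  ],
  "gripper": 0.3
}}

```text
time: 24.15
tool_pos: [0.6409, -0.0493, 0.209]
ee_rot: [-3.142, -0.002, -3.126]
wrist_force: [-0.3, 1.0, 0.2]
width: 0.0654
finger_force: 0.0
```

```bash
python3 plan.py .4707 -.279 .12 181;python3 lid.py .6415 -.0493
```

```text
t 24.15 pos [ 0.6409 -0.0493  0.209 ] yaw -179.1 F [-0.3  1.   0.2] w 0.06540958927013668
turn [-0.   -0.02 -0.02] shift [ 4.35 -5.67  2.22]
side n 436 normal [-0.001 -0.004  1.   ] z at centre 0.1259 xy ext [ 0.5963 -0.0933  0.101 ] [ 0.6859 -0.0076  0.1593]
  mark [ 0.6447 -0.0522  0.2523] yaw -41.7
top n 497 normal [ 0.013 -0.001  1.   ] z at centre 0.1262 xy ext [ 0.6214 -0.0935  0.1211] [ 0.6822 -0.0064  0.1639]
  mark [ 0.6534 -0.0747  0.2   ] yaw -64.9
```

Call:
{"name": "drive_tool", "arguments": {
  "commands": [
    [0.72,-0.94,0,0,0,0],
    [0.72,-0.94,0,0,0,0],
    [0.72,-0.94,0,0,0,0],
    [0.72,-0.94,0,0,0,0],
    [0.72,-0.94,0,0,0,0],
    [0.73,-0.96,0.4,0,0,0],
    [0,0,0.9,0,0,0],
    [0,0,0.9,0,0,0],
    [0,0,0,0,0,0],
    [0,0,0,0,0,0]
  ],
  "gripper": 0.1
}}

```text
time: 25.5
tool_pos: [0.4727, -0.2787, 0.1235]
ee_rot: [-3.14, 0.001, -3.124]
wrist_force: [0.1, 0.6, 0.3]
width: 0.0844
finger_force: 0.0
```

```bash
python3 plan.py .4707 -.279 .033 181
```

```text
t 25.5 pos [ 0.4727 -0.2787  0.1235] yaw -179.0 F [0.1 0.6 0.3] w 0.08441667179571428
turn [-0.01  0.01 -0.  ] shift [ 0.05 -0.01  2.26]
```

Call:
{"name": "drive_tool", "arguments": {
  "commands": [
    [0.04,0,0.9,0,0,0],
    [0,0,0.9,0,0,0],
    [0,0,0.46,0,0,0],
    [0,0,0,0,0,0],
    [0,0,0,0,0,0]
  ]
}}

```text
time: 26.12
tool_pos: [0.4719, -0.2792, 0.0338]
ee_rot: [-3.139, 0.003, -3.124]
wrist_force: [0.2, -1.0, -0.1]
width: 0.0842
finger_force: 0.0
```

Call:
{"name": "drive_tool", "arguments": {
  "commands": [
    [0,0,0,0,0,0],
    [0,0,0,0,0,0],
    [0,0,0,0,0,0],
    [0,0,0,0,0,0],
    [0,0,0,0,0,0],
    [0,0,0,0,0,0],
    [0,0,0,0,0,0],
    [0,0,0,0,0,0],
    [0,0,0,0,0,0],
    [0,0,0,0,0,0],
    [0,0,0,0,0,0]
  ],
  "gripper": 1
}}

```text
time: 27.5
tool_pos: [0.4705, -0.2783, 0.0317]
ee_rot: [3.142, -0.0, -3.124]
wrist_force: [0.3, -0.8, -0.0]
width: 0.0141
finger_force: 30.0
```

Call:
{"name": "drive_tool", "arguments": {
  "commands": [
    [0,0,-0.3,0,0,0],
    [0,0,-0.8,0,0,0],
    [0,0,-1,0,0,0],
    [0,0,-1,0,0,0],
    [0,0,-1,0,0,0],
    [0,0,-0.4,0,0,0],
    [0,0,0,0,0,-0.8],
    [0,0,0,0,0,-0.8],
    [0,0,0,0,0,-0.8],
    [0,0,0,0,0,0]
  ]
}}

```text
time: 28.75
tool_pos: [0.4701, -0.278, 0.2107]
ee_rot: [3.14, -0.001, -2.885]
wrist_force: [-0.4, -0.1, -0.5]
width: 0.0134
finger_force: 30.0
```

```bash
python3 plan.py .6055 .0863 .205 195
```

```text
t 28.75 pos [ 0.4701 -0.278   0.2107] yaw -165.3 F [-0.4 -0.1 -0.5] w 0.013442374336726305
turn [ 0.02 -0.01 -0.05] shift [-5.63  7.92  0.14]
```

Call:
{"name": "drive_tool", "arguments": {
  "commands": [
    [-0.62,0.88,0,0,0,0],
    [-0.62,0.88,0,0,0,0],
    [-0.62,0.88,0,0,0,0],
    [-0.62,0.88,0,0,0,0],
    [-0.62,0.88,0,0,0,0],
    [-0.62,0.88,0,0,0,0],
    [-0.62,0.88,0,0,0,0],
    [-0.63,0.88,0.2,0,0,0],
    [-0.66,0.88,0.4,0,0,0],
    [0,0,0,0,0,0],
    [0,0,0,0,0,0]
  ]
}}

```text
time: 30.12
tool_pos: [0.6074, 0.085, 0.1873]
ee_rot: [-3.141, -0.001, -2.885]
wrist_force: [-0.4, -0.1, -1.2]
width: 0.0139
finger_force: 30.0
```

```bash
python3 plan.py .6055 .0863 .137 195;python3 lid.py .6055 .0863
```

```text
t 30.125 pos [0.6074 0.085  0.1873] yaw -165.3 F [-0.4 -0.1 -1.2] w 0.013928244515765648
turn [-0.   -0.01 -0.05] shift [0.04 0.04 1.26]
side n 373 normal [0.003 0.    1.   ] z at centre 0.1832 xy ext [0.5607 0.0404 0.1589] [0.6493 0.1274 0.2   ]
  mark [0.5968 0.0865 0.2496] yaw 178.6
top n 484 normal [0.003 0.001 1.   ] z at centre 0.184 xy ext [0.5636 0.0508 0.1564] [0.6192 0.1278 0.1979]
  mark [0.5959 0.1183 0.3109] yaw 106.6
```

Level this time. I'll correct by about 1.5 mm and lower it.

Call:
{"name": "drive_tool", "arguments": {
  "commands": [
    [0.04,0.04,0.3,0,0,0],
    [0,0,0.3,0,0,0],
    [0,0,0.2,0,0,0],
    [0,0,0.1,0,0,0],
    [0,0,0.1,0,0,0],
    [0,0,0.1,0,0,0],
    [0,0,0.1,0,0,0],
    [0,0,0.05,0,0,0],
    [0,0,0,0,0,0]
  ]
}}

```text
time: 31.35
tool_pos: [0.6057, 0.0865, 0.1376]
ee_rot: [3.141, -0.0, -2.884]
wrist_force: [0.3, -0.7, -1.2]
width: 0.0139
finger_force: 30.0
```

```bash
python3 plan.py .6055 .0863 .137 195;python3 lid.py .6055 .0863
```

```text
t 31.35 pos [0.6057 0.0865 0.1376] yaw -165.3 F [ 0.3 -0.7 -1.2] w 0.013893366906090736
turn [ 0.   -0.   -0.05] shift [ 0.01 -0.    0.01]
side n 358 normal [ 0.003 -0.006  1.   ] z at centre 0.1335 xy ext [0.5593 0.0415 0.1095] [0.6465 0.1289 0.1958]
  mark [0.6103 0.0798 0.214 ] yaw -53.8
top n 391 normal [-0.006  0.01   1.   ] z at centre 0.1341 xy ext [0.5615 0.0526 0.1061] [0.6163 0.1292 0.1701]
  mark [0.5997 0.1195 0.2716] yaw 99.9
```

Entered freely to depth. Turn clockwise 58°.

Call:
{"name": "drive_tool", "arguments": {
  "commands": [
    [0,0,0.06,0,0,0.8],
    [0,0,0.02,0,0,0.8],
    [0,0,0.02,0,0,0.8],
    [0,0,0.02,0,0,0.8],
    [0,0,0.02,0,0,0.8],
    [0,0,0,0,0,0]
  ]
}}

```text
time: 32.2
tool_pos: [0.607, 0.0863, 0.1343]
ee_rot: [3.141, 0.004, 3.0]
wrist_force: [-0.5, -1.1, 5.2]
width: 0.0134
finger_force: 30.0
```

```bash
python3 plan.py .6055 .0863 .134 137;python3 lid.py .6055 .0863
```

```text
t 32.2 pos [0.607  0.0863 0.1343] yaw 171.9 F [-0.5 -1.1  5.2] w 0.013384705746878365
turn [0.02 0.04 6.08] shift [ 0.03 -0.03  0.01]
side n 339 normal [-0.002 -0.006  1.   ] z at centre 0.1303 xy ext [0.5597 0.0411 0.1055] [0.6442 0.1285 0.1647]
  mark [0.6189 0.0778 0.2038] yaw -32.3
top n 403 normal [0.007 0.028 1.   ] z at centre 0.1305 xy ext [0.5624 0.0528 0.1017] [0.6197 0.1276 0.1665]
  mark [0.5816 0.0868 0.2487] yaw 178.8
```

Call:
{"name": "drive_tool", "arguments": {
  "commands": [
    [0,0,0.02,0,0,0.9],
    [0,0,0.02,0,0,0.9],
    [0,0,0.02,0,0,0.9],
    [0,0,0.02,0,0,0.9],
    [0,0,0.02,0,0,0.9],
    [0,0,0.02,0,0,0.9],
    [0,0,0.01,0,0,0.7],
    [0,0,0,0,0,0]
  ]
}}

```text
time: 33.3
tool_pos: [0.6062, 0.0861, 0.1298]
ee_rot: [3.14, 0.002, 2.39]
wrist_force: [-2.1, -1.6, 9.5]
width: 0.0141
finger_force: 30.0
```

```bash
python3 plan.py .6055 .0863 .134 137;python3 lid.py .6055 .0863;python3 -c "
from bench import get_obs;print(get_obs()['wrist_torque'])"
```

```text
t 33.3 pos [0.6062 0.0861 0.1298] yaw 136.9 F [-2.1 -1.6  9.5] w 0.014135539218029245
turn [ 0.01  0.02 -0.01] shift [ 0.02 -0.01 -0.1 ]
side n 333 normal [ 0.003 -0.001  1.   ] z at centre 0.1259 xy ext [0.5592 0.0414 0.1019] [0.6493 0.1288 0.16  ]
  mark [0.6313 0.065  0.1588] yaw -39.6
top n 314 normal [-0.004 -0.001  1.   ] z at centre 0.1262 xy ext [0.5609 0.0626 0.0977] [0.6219 0.128  0.1606]
  mark [0.5659 0.0808 0.248 ] yaw -172.1
[-0.27053067  0.63613944  0.22569406]
```

Fully home (24 mm under the rim). Release, rise and check.

Call:
{"name": "drive_tool", "arguments": {
  "commands": [
    [0,0,0,0,0,0],
    [0,0,0,0,0,0],
    [0,0,0,0,0,0],
    [0,0,-0.5,0,0,0],
    [0,0,-0.8,0,0,0],
    [0,0,-1,0,0,0],
    [0,0,-1,0,0,0],
    [0,0,0,0,0,0],
    [0,0,0,0,0,0]
  ],
  "gripper": 0.5
}}

```text
time: 34.52
tool_pos: [0.6054, 0.0865, 0.2573]
ee_rot: [-3.14, -0.002, 2.389]
wrist_force: [0.1, 0.2, -0.0]
width: 0.0471
finger_force: 0.0
```

```bash
python3 lid.py .6055 .0863; python3 lid.py .6415 -.0493
python3 - <<'E'
from h import *
s=snapshot("side");cv2.imwrite("pics/end.png",s["image"])
E
```

```text
side n 336 normal [ 0.002 -0.005  1.   ] z at centre 0.126 xy ext [0.558  0.0412 0.1012] [0.6495 0.1289 0.1608]
  mark [0.6276 0.0625 0.23  ] yaw -47.1
top n 368 normal [ 0.022 -0.02   1.   ] z at centre 0.1259 xy ext [0.5793 0.0571 0.119 ] [0.6377 0.1279 0.1632]
  mark [0.5718 0.0741 0.4461] yaw -160.0
side n 440 normal [-0.006 -0.008  1.   ] z at centre 0.1261 xy ext [ 0.5964 -0.0933  0.1024] [ 0.6829 -0.0073  0.1602]
  mark [ 0.6724 -0.0723  0.1263] yaw -36.6
top n 793 normal [0.01  0.003 1.   ] z at centre 0.1261 xy ext [ 0.5991 -0.0933  0.0982] [ 0.6874 -0.0064  0.1615]
  mark [ 0.6726 -0.0714  0.1278] yaw -35.3
```

View pics/end.png

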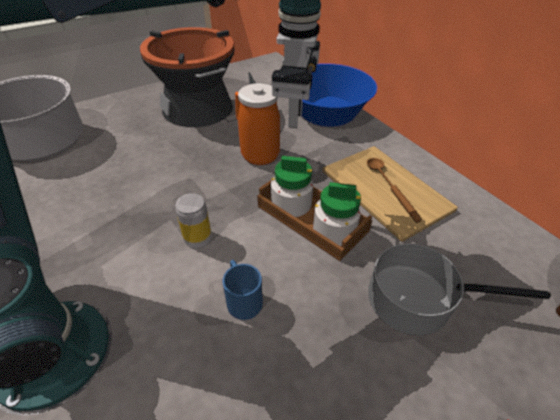

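Both tubs are closed with level lids, at (294,175) and (340,198). The jug, mug, tin and saucepan are where they started, and the gripper is clear.

```bash
python3 -c "
from bench import close_job;print(close_job())"
```

```text
the job is handed in; nothing more can be done
None
```

Job handed in at about 35 s of the 72 s limit: both tubs are closed with their own lids, each measured level and 24 mm under the rim (fully home). The jug, mug, tin and saucepan looked unmoved in the last picture; no verdict came back.

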